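# Heat the glue pan: four clicks up

### The job

At the craft table, switch on the white glue pan by pressing its green button fully down with a fingertip, and only then push the orange lug of its heat dial round clockwise (seen from above) by exactly four clicks from off, without ever going past the fourth click. Nothing is to be gripped or lifted: leave the cones, jar, spool and other things standing where they are, and finish with the dial resting on its fourth click and the hand clear.

Things in the scene. Friction and masses are not known exactly. Their poses are not given: they have to be found in the camera images.
- gluepan: white glue pan fixed to the table, 280 x 300 mm: flat control deck 65 mm above the table on its -x half (robot side), open steel pan with a 70 mm high rim on its +x half. Origin: centre of its underside; x away from the user, y to the user's left, z up. Dial axis at (-70, +60) mm, button at (-70, -100) mm in this frame.
- dial_axis (a point): point on the dial's turning axis (vertical) at the upper face of the dial's black disc, 79 mm above the table; axes those of the glue pan, they do not turn with the dial. Disc 96 mm in diameter. Ticks on the deck around it, one per click (24 degrees apart); the large red tick is off.
- lug_face (a point): centre of the upright pushing face of the dial's orange lug; axes turn with the dial. Face looks along this point's -x, 34 mm long (13 to 47 mm from the axis along this point's y, outward), 79 to 103 mm above the table, its plane 5 mm behind the radial line. Ahead (+x) the lug slopes as a 35 mm ramp down to the disc: push, not pinch. At off the lug points to the pan's +y.
- heat_dial (a joint): dial angle, rad: 0 at off (end stop, always the start), growing clockwise from above. Rests (clicks) every 0.4189 (24 degrees), the 4th at 1.6755, ten in all. Midway between rests is a crest: the push at the lug rises to 2 to 3 N, then the dial snaps forward by itself into the next rest. Left between, it springs to the nearest.
- power_top (a point): centre of the top of the round green spring push button, 32 mm in diameter, in a black housing on the deck; z up. It travels 6 mm straight down, fully down at about 5 N, and springs back.
- power (a joint): travel of the green button, m: 0 released, 0.006 fully down.
- cone_a: brown pine-cone ornament, 38 mm wide, 40 mm tall, standing on the control deck between dial and button; origin under its foot. Bystander.
- cone_b: brown pine-cone ornament, 38 mm wide, 40 mm tall, standing on the table in front of the pan; origin under its foot. Bystander.
- wire_spool: copper-coloured spool, 60 mm wide, 50 mm tall, standing beside the pan; origin under its foot. Bystander.
- bead_jar: clear jar with red cap, 60 mm wide, 85 mm tall, standing beside the pan; origin under its foot. Bystander.
- brush: hand brush lying on the cardboard sheet at the left; origin at its underside. Bystander.
- mug: blue mug, 80 mm wide, 90 mm tall, at the right; origin under its foot. Bystander.
- glue_gun: blue glue gun lying on its side at the right, about 200 x 130 mm, 34 mm high; origin at its underside. Bystander.

How it is judged (in metres and radians):
On the way, in this order (a step that is already met when the one before it is completed fails the run):
1. the green button is pressed down (at least 4.5 of 6 mm) while the dial is still off (value of joint power above 0.0045 m and value of joint heat_dial below 0.2 rad), for 0.05 s.
2. the dial is on its fourth click (value of joint heat_dial between 1.5757 and 1.7757 rad), for 0.2 s.
At the end, for the whole second after the job is handed in: The dial rests on its fourth click (1.6755 rad, within 0.1 rad), still, and the green button has sprung back (within 2 mm of released) (all of step 2 and velocity of joint heat_dial between -0.05 and 0.05 rad/s and value of joint power below 0.002 m); the robot touches nothing.
It fails at once if the dial is pushed on past the fourth click (over the crest towards the fifth) (value of joint heat_dial above 1.9 rad).
It fails at once if a bystander (cone, spool, jar, brush, mug, glue gun) is lifted, carried or shoved more than 25 mm (distance of any of cone_a, cone_b, wire_spool, bead_jar, brush, mug, glue_gun from where it was at the start of the episode above 0.025 m).
It also fails if it takes over 51 s, if anything falls off the work surface, if the arm or the gripper's body presses on something with over 40 N, if the wrist force passes 120 N, or if a joint passes its speed limit or range.

### The arm

A 7-joint arm with a two-finger parallel gripper is mounted at the origin on the work surface. World frame = base frame: x ahead of the robot, y to its left, z up, the work surface at z = 0. Lengths are in mm, angles in rad, forces in N, time in s.
With the tool pointing down it reaches from about 350 to 900 mm from the base axis. Payload 8.1 kg.
Tool frame: the origin (TCP) lies at the very end of the fingers, on their centre line; the grasp point (between the pads) lies 19 mm behind it (r.hold_point_z is the distance from the TCP to the grasp point, in mm); x points along the fingers, z is the direction in which the jaws open and shut, and the axes are right-handed (so a half turn about x gives the same grasp; the last joint's range is limited). The gripper opens to 85 mm and grips with 20 to 120 N. Pads are 22 mm wide; open, the fingers measure 114 mm over their backs; the gripper's body (76 mm by 85 mm) begins 54 mm behind the grasp point. The pads swing forward as they close: fully open they stand 13 mm farther back than shut.
Start: joints at [1.107, 0.434, 0.025, 1.573, -0.012, 1.134, -0.075], TCP at [220.617, -584.782, 231.323] pointing down, gripper open.
Joint ranges: [-2.62, 2.62], [-0.44, 2.09], [-1.27, 1.32], [0.08, 2.57], [-1.32, 4.46], [0.12, 2], [-2.74, 2.74]. Speed limits (rad/s): [2.22, 2.22, 3.01, 3.01, 3.14, 3.14, 3.14].

### API

Orientations are given as a rotation vector (axis times angle).
In Python, from station import r, vision, spotter gives the robot as it stands.
- The arm moves only by the shell command python3 -m inch 'ROWS' [FORCE]. ROWS is JSON, a list of rows, each an object of numbers: "claw": the closure in counts, from 0 (fully open) to 255 (shut); "tx", "ty", "tz": the shift along the world's x, y, z in mm; "spin": the turn about the world's z in degrees. In form: [{"claw": .., "tx": .., "ty": .., "tz": .., "spin": ..}, ...]. A call has 1 to 20 rows; each row shifts and turns the commanded pose from where the row before left it; what a row does not reach is not made up. A row lasts 1/12 s, in which the tool goes at most 41.7 mm and 7.16 degrees, less where a joint would pass 70% of its speed; a pose out of reach is approached as far as the arm can. A call is refused whole if a number of a shift passes 41.7 or a number of a turn 7.16, either way. A call with a gripper value outside its range is refused whole. The fingers move at their own pace and stop on an object; FORCE is the grip in N (left out, the last holds). Time passes only in rows, so rows that do not move let the fingers close. It gives the time, the measured TCP pose, the force and the opening at its end, in the units of the state.
- r.get_state(): the state, without advancing time (a new reading comes with each control period).
- vision.snapshot(name): name is "side" or "top"; returns a dict with "color" (400x640x3 uint8, red, green, blue), "z_map" (400x640 float32, mm along the optical axis (not along the pixel's ray), 0 where there is no reading), "fov_y" (degrees; the focal length in pixels is half the picture's height over the tangent of half this angle, whatever the lens; pixels are square), "cx", "cy" (the principal point, pixels), "position" and "attitude" of the camera in the world. Camera axes: x right, y up, looking along -z (the intrinsics and any distortion apply to the point x, -y, -z); pixel columns grow to the right and rows downward; lengths in mm; the calibration is good to about 2 mm. A picture is of the moment at which its call begins.
- r.sign_off(): hands the job in, once; it reports no verdict.
Trained networks look in the newest picture that a camera, given by its name, has taken for a name from the list of things; names that differ only in an ending like _2 or _b are one class to them, and where a whole thing is asked for, a point or a joint stands for the part that bears it (a point fixed in the world has none). Each returns a list of dicts, best first, with "conf" (0 to 1); they miss things now and then, are a little off and sometimes report something else, mostly with a low value. They report only what shows in the picture. A call takes as long as a camera call.
- spotter.trace(camera, target): "pixels" (400x640 bool, what is visible of it) and "box" ([left, top, right, bottom] in pixels, round what is visible of it).
The state is a dict: "t": time; "joint_pos": joint angles; "dq": joint speeds; "effort": joint torques, N m; "eef_pos": TCP position; "ee_rot": TCP orientation; "ft_force": force on the tool from outside, world axes, zero at the start; "moment": the same for the moment, N m; "grip_width": opening from 0.0 (shut) to 1.0 (fully open).
Only numpy, scipy, OpenCV 4.12 (cv2) and the standard library are available. Lean on these libraries where they do the work, as an engineer would, in place of code of your own. Each camera call takes 0.05 s, during which the arm holds its last target.

## Working session

There is one attempt and no reset: what is moved stays moved. The work goes in short steps, Python scripts to look and compute and a shell command to move; the robot and the scene stay as the last step left them, time stands still between calls to the robot, and variables do not carry over. Pictures are saved under pics/ and viewed, and the job is handed in when it is done.

```bash
ls; mkdir -p pics
python3 - <<'E'
from station import r, vision, spotter
import cv2,numpy as np
print(r.get_state(), r.hold_point_z)
for n in ("side","top"):
    s=vision.snapshot(n)
    print({k:v for k,v in s.items() if k not in("color","z_map")})
    cv2.imwrite(f"pics/{n}0.png",s["color"][:,:,::-1])
    np.savez(f"/tmp/{n}0.npz",**{k:np.array(v) for k,v in s.items() if v is not None})
    for t in ("gluepan","heat_dial","lug_face","power_top","cone_a"):
        d=spotter.trace(n,t)
        print(n,t,[(round(x["conf"],2),x["box"],int(x["pixels"].sum()),[round(float(v.mean()),1) for v in np.nonzero(x["pixels"])[::-1]]) for x in d[:3]])
E
```

```text
pics
{'t': 0.0, 'joint_pos': array([ 1.10739593,  0.43520779,  0.02498104,  1.57411104, -0.01160278,
        1.13399829, -0.07506924]), 'dq': array([ 0.00156237,  0.00076452, -0.00016929,  0.0003079 ,  0.0014386 ,
       -0.00015586, -0.00017699]), 'effort': array([-4.88686128e-04, -6.70491028e+01,  1.02511536e+00, -3.16213703e+01,
        1.57640601e-02,  1.25449264e-02, -4.23364622e-05]), 'eef_pos': array([ 220.40129444, -584.3012074 ,  230.53011233]), 'ee_rot': array([ 0.9403108 ,  1.35995419, -0.93902833]), 'ft_force': array([-0.29696713,  0.1655603 , -0.15015536]), 'moment': array([-0.01671435,  0.05792863,  0.00868089]), 'grip_width': 1.001214366419591} 18.700000000000003
{'fov_y': 52.72968579277302, 'cx': 319.1749366844012, 'cy': 193.6487206627808, 'position': array([ 397.89845272, -682.07503418,  941.05352904]), 'attitude': array([ 0.68102242, -0.07514675, -0.20570087])}
side gluepan [(0.59, [283.4, 156.7, 414.4, 270.0], 10275, [347.1, 211.5])]
side heat_dial [(0.74, [300.2, 170.4, 334.0, 202.8], 739, [315.7, 187.5])]
side lug_face [(0.73, [295.9, 171.4, 332.9, 202.3], 788, [315.8, 187.2])]
side power_top []
side cone_a [(0.58, [270.9, 231.7, 285.2, 238.6], 125, [276.8, 234.2])]
{'fov_y': 48.0400648017652, 'cx': 310.8105210723322, 'cy': 198.52566079731076, 'position': array([3.70610264e+02, 1.11569637e-02, 1.39441131e+03]), 'attitude': array([ 0.13051593, -0.1051914 , -1.55682454])}
top gluepan [(0.9, [277.1, 134.7, 379.5, 237.6], 9348, [327.6, 186.4])]
top heat_dial [(0.84, [290.8, 193.2, 325.3, 228.7], 814, [307.9, 208.5])]
top lug_face [(0.81, [293.6, 191.1, 324.7, 222.3], 843, [308.1, 208.2])]
top power_top [(0.48, [359.2, 200.8, 367.9, 211.1], 86, [362.7, 207.0])]
top cone_a []
```

View pics/side0.png

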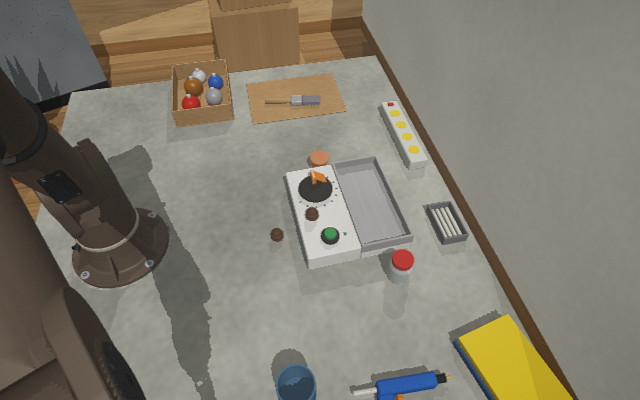

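View pics/top0.png

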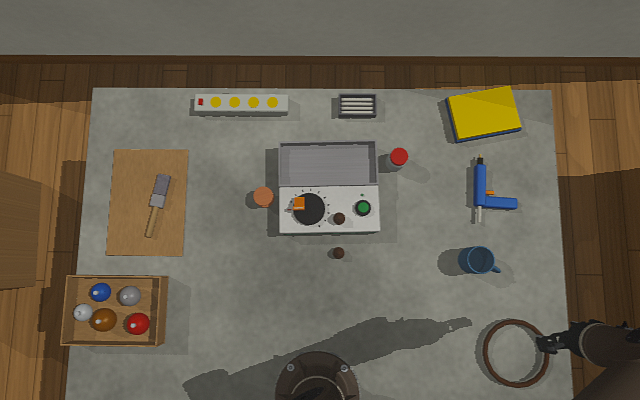

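Run:
```python
import cv2
a=cv2.imread("pics/top0.png")[120:260,250:410];cv2.imwrite("pics/top0c.png",cv2.resize(a,None,fx=4.2,fy=4.2,interpolation=2))
a=cv2.imread("pics/side0.png")[140:290,260:440];cv2.imwrite("pics/side0c.png",cv2.resize(a,None,fx=4,fy=4,interpolation=2))
```

```text
(no output)
```

View crops.

View pics/top0c.png

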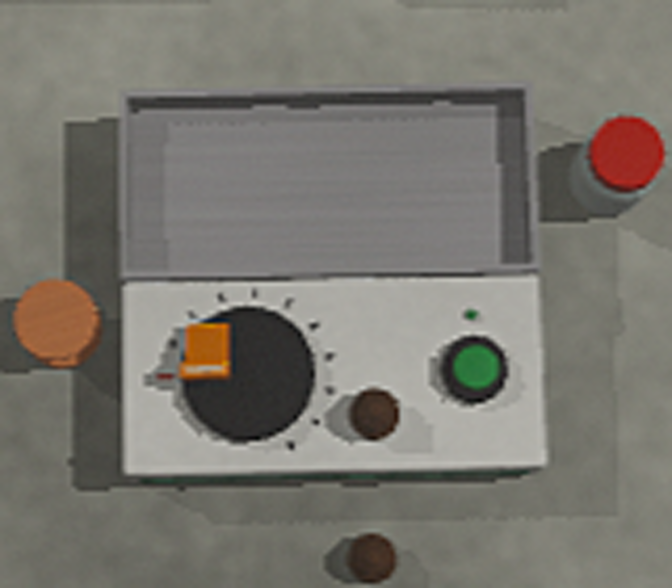

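View pics/side0c.png

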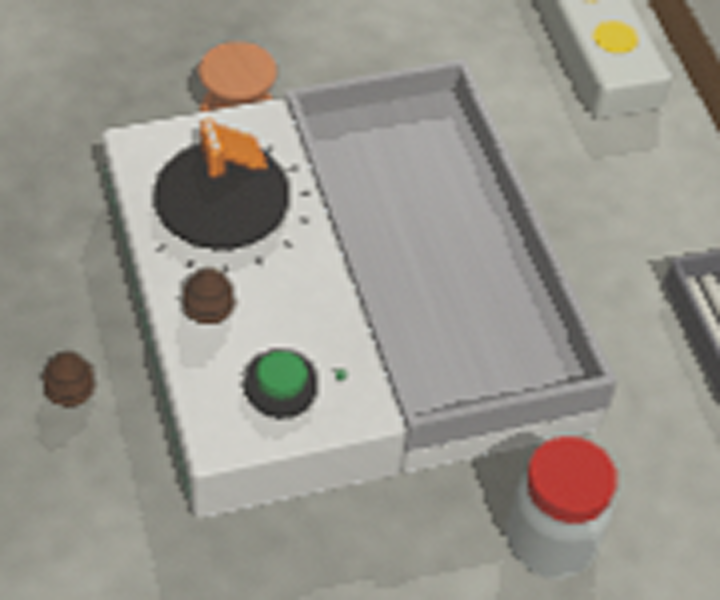

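```bash
cat > h.py <<'E'
import numpy as np, cv2
from scipy.spatial.transform import Rotation as R
def load(n): return dict(np.load(n))
def ray(s,u,v):
    f=200/np.tan(np.radians(float(s["fov_y"]))/2)
    d=np.array([(u-s["cx"])/f,-(v-s["cy"])/f,-1.0])
    return R.from_rotvec(s["attitude"]).as_matrix()@d
def atz(s,u,v,z):
    d=ray(s,u,v); p=np.array(s["position"]); return p+d*(z-p[2])/d[2]
def proj(s,P):
    f=200/np.tan(np.radians(float(s["fov_y"]))/2)
    c=(np.atleast_2d(P)-s["position"])@R.from_rotvec(s["attitude"]).as_matrix()
    return np.c_[s["cx"]+f*c[:,0]/-c[:,2], s["cy"]-f*c[:,1]/-c[:,2]]
def cloud(s):
    v,u=np.mgrid[0:400,0:640]; f=200/np.tan(np.radians(float(s["fov_y"]))/2)
    z=s["z_map"]; c=np.stack([(u-s["cx"])/f*z,-(v-s["cy"])/f*z,-z],-1)
    P=c@R.from_rotvec(s["attitude"]).as_matrix().T+s["position"]; P[z==0]=np.nan; return P
E
python3 - <<'E'
from h import *
for n in ("top","side"):
    s=load(f"/tmp/{n}0.npz"); P=cloud(s); h=cv2.cvtColor(s["color"],cv2.COLOR_RGB2HSV)
    roi=np.zeros((400,640),bool); roi[120:290,250:440]=1
    g=(h[...,0]>50)&(h[...,0]<85)&(h[...,1]>100)&roi
    n_,l,st,c=cv2.connectedComponentsWithStats(g.astype(np.uint8)); i=1+np.argmax(st[1:,4])
    print(n,"green",c[i],st[i,4],np.nanmedian(P[l==i],0),"atz85",atz(s,*c[i],85))
    q=P.reshape(-1,3); m=roi.ravel()&(abs(q[:,2]-65)<4)
    col=s["color"].reshape(-1,3).astype(int); w=m&(col.min(1)>150)
    print("deck z",np.median(q[w,2]),"minrect",cv2.minAreaRect(q[w,:2].astype(np.float32)), w.sum())
    tb=(abs(q[:,2])<8); print("table z",np.median(q[tb,2]))
    blk=roi.ravel()&(col.max(1)<60)&(abs(q[:,2]-79)<7)
    print("black",np.nanmean(q[blk],0),blk.sum())
E
```

```text
top green [363.01086957 206.94565217] 92 [ 545.03091435 -131.27766223   86.40170785] atz85 [ 545.2634565  -131.27487522   85.        ]
deck z 64.75394749873249 minrect ((542.2758178710938, -32.31495666503906), (136.7021026611328, 294.9197692871094), 1.7336190938949585) 2484
table z 0.029742415130840527
black [537.08226705   4.31972331  78.65136855] 736
side green [330.08108108 233.03603604] 111 [ 547.12821489 -133.99093071   87.85801464] atz85 [ 547.67360427 -132.38026849   85.        ]
deck z 66.45943508169671 minrect ((617.4561157226562, -73.06123352050781), (281.0970153808594, 393.4192199707031), 1.6337860822677612) 3009
table z 1.790734621375634
black [537.80284195  -8.67540521  79.27807966] 172
```

Run:
```python
from h import *
st=np.array([0.9403108 ,  1.35995419, -0.93902833]); M=R.from_rotvec(st).as_matrix(); print("tool axes cols\n",M.round(3))
s=load("/tmp/top0.npz"); P=cloud(s); col=s["color"].astype(int)
h=cv2.cvtColor(s["color"],cv2.COLOR_RGB2HSV)
roi=np.zeros((400,640),bool); roi[185:235,280:335]=1
blk=roi&(col.max(2)<70)&(abs(P[...,2]-79)<6)
pts=np.array([atz(s,u,v,79)[:2] for v,u in np.argwhere(blk)],np.float32)
print("enclosing",cv2.minEnclosingCircle(pts), pts.min(0),pts.max(0))
org=roi&(h[...,0]>5)&(h[...,0]<20)&(h[...,1]>150)
q=P[org]; print("orange",np.nanmin(q,0),np.nanmax(q,0)); 
for z in (90,103):
    w=np.array([atz(s,u,v,z)[:2] for v,u in np.argwhere(org)]); print(z,w.min(0),w.max(0))
# cones
for (u,v,z) in ((339.3,218.3,95),(338.5,253,35),(399,157,85),(263,197,50)): print(atz(s,u,v,z).round(0), P[int(v),int(u)].round(0))
# model check
yaw=np.radians(1.7)
for n in("top","side"):
    s=load(f"/tmp/{n}0.npz"); im=s["color"][:,:,::-1].copy()
    im=cv2.resize(im,None,fx=4,fy=4,interpolation=cv2.INTER_CUBIC)
    c=np.array([540.5,28.6]); a=np.linspace(0,2*np.pi,60)
    ring=np.c_[c[0]+48*np.cos(a),c[1]+48*np.sin(a),0*a+79]
    Ry=np.array([[np.cos(yaw),-np.sin(yaw)],[np.sin(yaw),np.cos(yaw)]])
    def W(p,z): 
        p=np.atleast_2d(p)@Ry.T+c; return np.c_[p,np.full(len(p),z)]
    deck=W([[-70,90],[70,90],[70,-210],[-70,-210],[-70,90]],65)
    face=np.r_[W([[-5,13],[-5,47]],79),W([[-5,47],[-5,13],[-5,13]],103),W([[-5,13]],79)]
    for L,k in((ring,(255,0,255)),(deck,(255,0,0)),(face,(0,255,0))):
        cv2.polylines(im,[np.round((proj(s,L)+.5)*4).astype(int)],False,k,1)
    x0,y0=(1060,500) if n=="top" else (1080,600)
    cv2.imwrite(f"pics/{n}_model.png",im[y0:y0+560,x0:x0+700])
```

```text
tool axes cols
 [[-0.001  0.936  0.353]
 [ 0.001  0.353 -0.936]
 [-1.    -0.    -0.002]]
enclosing ((540.1395874023438, 29.191431045532227), 47.29151153564453) [493.8078   -16.883392] [586.35254   71.706436]
orange [534.15221763  42.22201582  76.91607759] [574.12299637  73.72201501 107.3644269 ]
90 [533.57709529  41.88739423] [572.40270705  74.30191175]
103 [531.95293825  41.47004804] [570.39160691  73.56151659]
[510. -61.  95.] [510. -60. 105.]
[412. -62.  35.] [411. -60.  41.]
[ 697. -239.   85.] [ 697. -239.   86.]
[577. 168.  50.] [577. 168.  55.]
```

View pics/top_model.png

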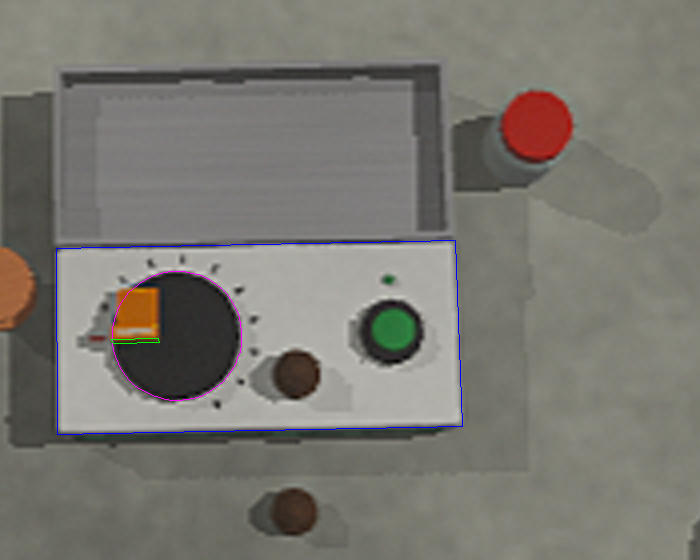

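View pics/side_model.png

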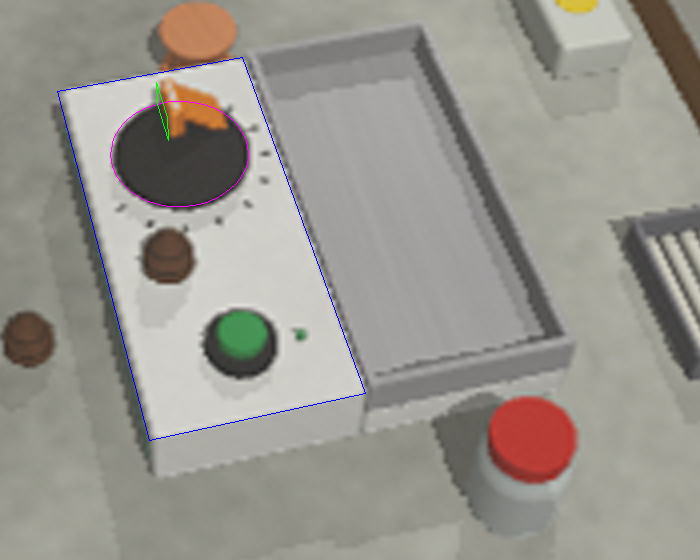

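```bash
python3 -m inch '[{"claw":255,"tx":0,"ty":0,"tz":0,"spin":7},{"claw":255,"tx":20,"ty":28,"tz":0,"spin":7},{"claw":255,"tx":20,"ty":28,"tz":0,"spin":7},{"claw":255,"tx":20,"ty":28,"tz":0,"spin":7},{"claw":255,"tx":20,"ty":28,"tz":0,"spin":7},{"claw":255,"tx":20,"ty":28,"tz":0,"spin":7},{"claw":255,"tx":20,"ty":28,"tz":0,"spin":7},{"claw":255,"tx":20,"ty":28,"tz":0,"spin":7},{"claw":255,"tx":20,"ty":28,"tz":0,"spin":7},{"claw":255,"tx":20,"ty":28,"tz":0,"spin":7},{"claw":255,"tx":20,"ty":28,"tz":0,"spin":7},{"claw":255,"tx":20,"ty":28,"tz":0,"spin":7},{"claw":255,"tx":20,"ty":28,"tz":0,"spin":7},{"claw":255,"tx":20,"ty":28,"tz":0,"spin":7},{"claw":255,"tx":20,"ty":28,"tz":0,"spin":7},{"claw":255,"tx":20,"ty":28,"tz":0,"spin":7},{"claw":255,"tx":20,"ty":28,"tz":0,"spin":7},{"claw":255,"tx":0,"ty":0,"tz":0,"spin":7},{"claw":255,"tx":0,"ty":0,"tz":0,"spin":7},{"claw":255,"tx":0,"ty":0,"tz":0,"spin":7}]'
python3 -c "
from station import r;s=r.get_state();print(s)
from h import *;print(R.from_rotvec(s['ee_rot']).as_matrix().round(3))"
```

```text
t: 2.27
eef_pos: [541.0, -135.9, 231.3]
ee_rot: [-0.963, 1.347, 0.963]
ft_force: [-0.2, -1.3, -0.6]
grip_width: 0.001
{'t': 2.2667, 'joint_pos': array([ 0.64262775,  0.41089513, -0.67460064,  1.69784843,  0.27916453,
        1.13111174,  1.12960389]), 'dq': array([ 0.23389755,  0.07084209, -0.31536696, -0.01249449,  0.15804652,
        0.04999906,  1.31421793]), 'effort': array([ -3.19847524, -58.38951588,  -7.91165203, -30.56828141,
        -0.44458528,  -0.16985372,  -2.79185884]), 'eef_pos': array([ 540.98173596, -135.9173274 ,  231.30117724]), 'ee_rot': array([-0.96285615,  1.34721621,  0.9629855 ]), 'ft_force': array([-0.23797723, -1.25374961, -0.6337129 ]), 'moment': array([-0.03199866,  0.01198297,  0.02213279]), 'grip_width': 0.0011061226655053092}
[[ 0.    -0.946  0.324]
 [ 0.     0.324  0.946]
 [-1.    -0.     0.   ]]
```

```bash
python3 -m inch '[{"claw":255,"tx":4.5,"ty":5,"tz":-30,"spin":7},{"claw":255,"tx":0,"ty":0,"tz":-35,"spin":7},{"claw":255,"tx":0,"ty":0,"tz":-35,"spin":6},{"claw":255,"tx":0,"ty":0,"tz":-20,"spin":0},{"claw":255,"tx":0,"ty":0,"tz":0,"spin":0},{"claw":255,"tx":0,"ty":0,"tz":0,"spin":0}]'
python3 - <<'E'
from station import r,vision
from h import *
s=r.get_state();print(s["ft_force"],s["eef_pos"],s["joint_pos"].round(2));print(R.from_rotvec(s['ee_rot']).as_matrix().round(3))
for n in("side","top"):
    p=vision.snapshot(n);P=cloud(p)
    y0,x0=(130,250)
    cv2.imwrite(f"pics/{n}1.png",cv2.resize(p["color"][y0:y0+140,x0:x0+180,::-1],None,fx=4,fy=4,interpolation=2))
E
```

```text
t: 2.77
eef_pos: [544.7, -131.8, 111.0]
ee_rot: [-1.216, 1.205, 1.219]
ft_force: [1.2, 0.0, 0.9]
grip_width: 0.001
[1.1555297  0.03397515 0.8986873 ] [ 544.68104647 -131.75274605  110.98596877] [ 0.63  0.56 -0.69  1.83  0.44  0.91  1.32]
[[-0.002 -1.    -0.011]
 [ 0.001 -0.011  1.   ]
 [-1.     0.002  0.001]]
```

View pics/side1.png

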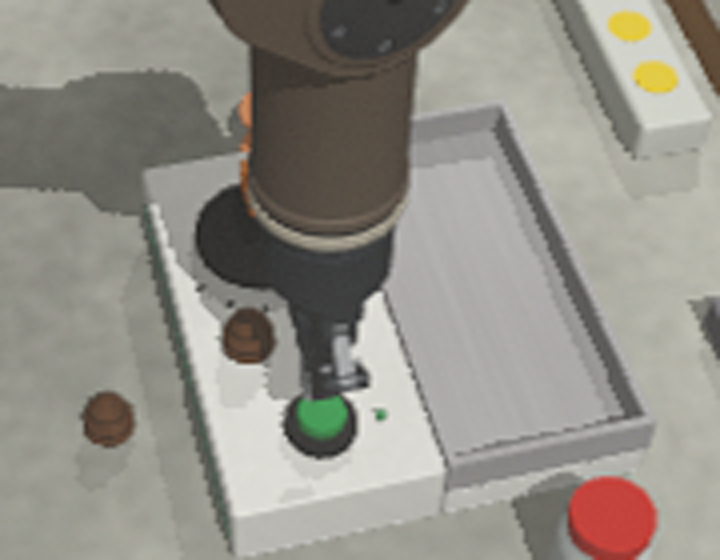

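View pics/top1.png

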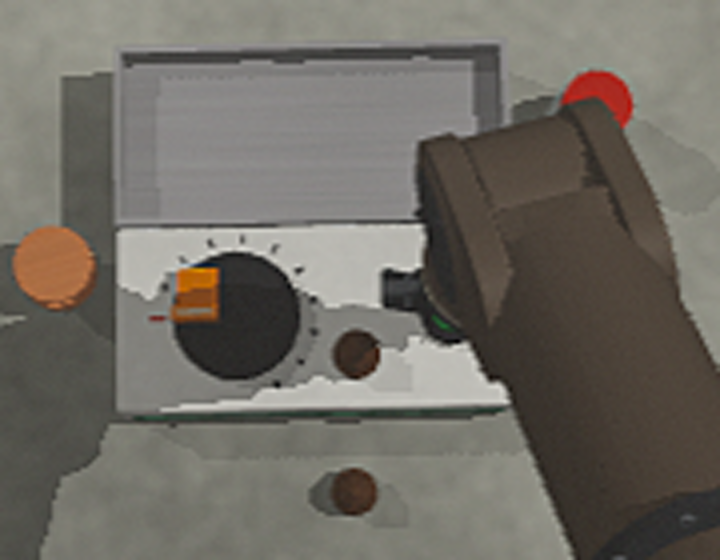

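The fingertip stands above the green button (side crop 320,400), clear of cone_a. Now I press down.

```bash
python3 -m inch '[{"claw":255,"tz":-10},{"claw":255,"tz":-8},{"claw":255,"tz":-3},{"claw":255,"tz":0},{"claw":255,"tz":0}]'; python3 -m inch '[{"claw":255,"tz":-3},{"claw":255,"tz":-2},{"claw":255,"tz":0},{"claw":255,"tz":0}]';python3 -m inch '[{"claw":255,"tz":-2},{"claw":255,"tz":0},{"claw":255,"tz":0}]'
```

```text
schema error: expected keys claw, tx, ty, tz, spin
schema error: expected keys claw, tx, ty, tz, spin
schema error: expected keys claw, tx, ty, tz, spin
```

```bash
python3 -m inch '[{"claw":255,"tx":0,"ty":0,"tz":-10,"spin":0},{"claw":255,"tx":0,"ty":0,"tz":-8,"spin":0},{"claw":255,"tx":0,"ty":0,"tz":-3,"spin":0},{"claw":255,"tx":0,"ty":0,"tz":0,"spin":0},{"claw":255,"tx":0,"ty":0,"tz":0,"spin":0}]'
python3 -m inch '[{"claw":255,"tx":0,"ty":0,"tz":-3,"spin":0},{"claw":255,"tx":0,"ty":0,"tz":-2,"spin":0},{"claw":255,"tx":0,"ty":0,"tz":0,"spin":0},{"claw":255,"tx":0,"ty":0,"tz":0,"spin":0}]'
python3 -m inch '[{"claw":255,"tx":0,"ty":0,"tz":-2,"spin":0},{"claw":255,"tx":0,"ty":0,"tz":0,"spin":0},{"claw":255,"tx":0,"ty":0,"tz":0,"spin":0}]'
```

```text
t: 3.28
eef_pos: [545.0, -131.7, 90.3]
ee_rot: [-1.218, 1.204, 1.218]
ft_force: [0.9, -0.7, 0.3]
grip_width: -0.005
t: 3.62
eef_pos: [545.5, -131.7, 85.6]
ee_rot: [-1.218, 1.203, 1.217]
ft_force: [0.6, -0.2, 2.6]
grip_width: 0.002
t: 3.87
eef_pos: [545.5, -131.8, 83.5]
ee_rot: [-1.218, 1.203, 1.217]
ft_force: [1.4, 0.1, 2.9]
grip_width: 0.004
```

```bash
python3 -m inch '[{"claw":255,"tx":0,"ty":0,"tz":-1.5,"spin":0},{"claw":255,"tx":0,"ty":0,"tz":0,"spin":0},{"claw":255,"tx":0,"ty":0,"tz":0,"spin":0}]'
python3 -m inch '[{"claw":255,"tx":0,"ty":0,"tz":-1.5,"spin":0},{"claw":255,"tx":0,"ty":0,"tz":0,"spin":0},{"claw":255,"tx":0,"ty":0,"tz":0,"spin":0}]'
```

```text
t: 4.12
eef_pos: [545.5, -131.7, 82.0]
ee_rot: [-1.218, 1.203, 1.217]
ft_force: [1.7, 0.2, 3.9]
grip_width: -0.001
t: 4.37
eef_pos: [545.5, -131.7, 81.0]
ee_rot: [-1.219, 1.203, 1.217]
ft_force: [-0.1, 1.0, 11.3]
grip_width: -0.001
```

```bash
python3 -m inch '[{"claw":255,"tx":0,"ty":0,"tz":-0.7,"spin":0},{"claw":255,"tx":0,"ty":0,"tz":0,"spin":0},{"claw":255,"tx":0,"ty":0,"tz":0,"spin":0}]'
python3 - <<'E'
from station import r,vision
from h import *
p=vision.snapshot("side")
cv2.imwrite(f"pics/side2.png",cv2.resize(p["color"][200:260,290:360,::-1],None,fx=8,fy=8,interpolation=2))
E
```

```text
t: 4.62
eef_pos: [545.5, -131.8, 80.9]
ee_rot: [-1.219, 1.203, 1.217]
ft_force: [-3.3, 0.6, 18.2]
grip_width: -0.001
```

View pics/side2.png

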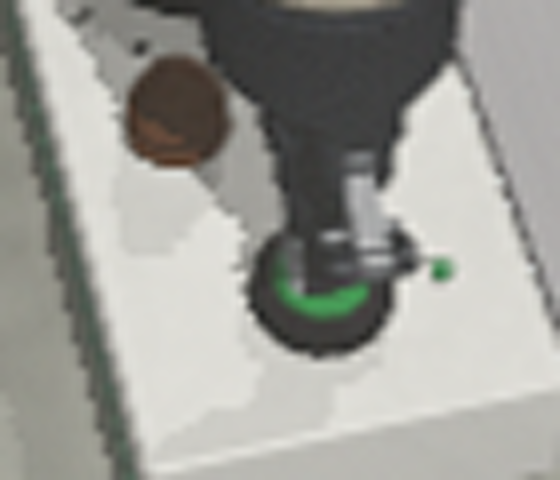

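```bash
python3 -m inch '[{"claw":255,"tx":0,"ty":0,"tz":20,"spin":0},{"claw":255,"tx":0,"ty":0,"tz":40,"spin":0},{"claw":255,"tx":-4,"ty":32,"tz":0,"spin":0},{"claw":255,"tx":-6,"ty":32,"tz":0,"spin":0},{"claw":255,"tx":-6,"ty":32,"tz":0,"spin":0},{"claw":255,"tx":-6,"ty":32,"tz":0,"spin":0},{"claw":255,"tx":-6,"ty":32,"tz":0,"spin":0},{"claw":255,"tx":-6,"ty":32,"tz":0,"spin":0},{"claw":255,"tx":0,"ty":0,"tz":0,"spin":0},{"claw":255,"tx":0,"ty":0,"tz":0,"spin":0}]'
python3 - <<'E'
from station import r,vision
from h import *
s=r.get_state();print(s["ft_force"],s["eef_pos"],s["joint_pos"].round(2));print(R.from_rotvec(s['ee_rot']).as_matrix().round(3))
for n in("side","top"):
    p=vision.snapshot(n)
    y0,x0=(130,250)
    cv2.imwrite(f"pics/{n}3.png",cv2.resize(p["color"][y0:y0+140,x0:x0+180,::-1],None,fx=4,fy=4,interpolation=2))
E
```

```text
t: 5.5
eef_pos: [509.9, 62.1, 139.3]
ee_rot: [-1.22, 1.203, 1.222]
ft_force: [-0.6, -1.2, -0.6]
grip_width: 0.004
[-0.6338884  -1.19852773 -0.57897091] [509.89862879  62.05869183 139.29845781] [ 0.34  0.47 -0.75  1.91  0.4   0.92  0.98]
[[-0.001 -1.    -0.016]
 [-0.    -0.016  1.   ]
 [-1.     0.001 -0.   ]]
```

View pics/side3.png

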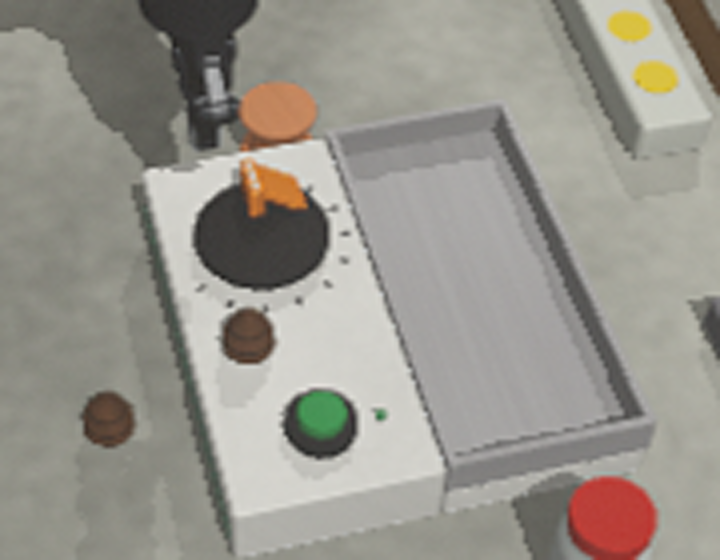

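View pics/top3.png

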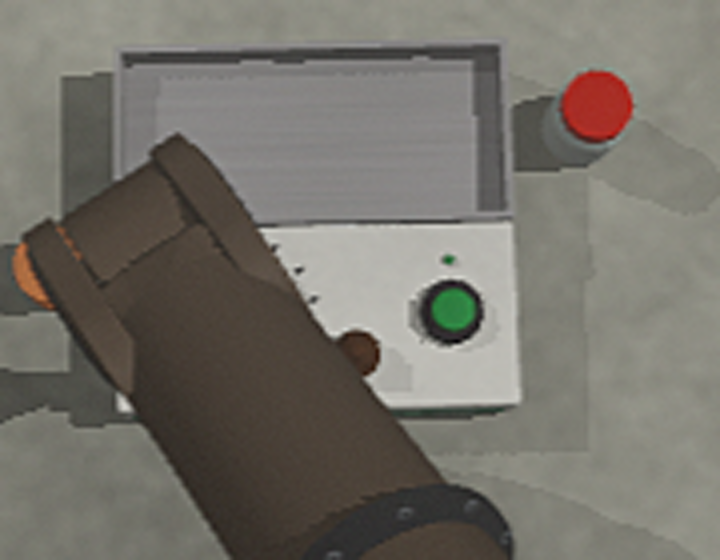

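```bash
python3 -m inch '[{"claw":255,"tx":0,"ty":0,"tz":-20,"spin":0},{"claw":255,"tx":0,"ty":0,"tz":-20,"spin":0},{"claw":255,"tx":0,"ty":0,"tz":-10,"spin":0},{"claw":255,"tx":0,"ty":0,"tz":-3,"spin":0},{"claw":255,"tx":0,"ty":0,"tz":0,"spin":0},{"claw":255,"tx":0,"ty":0,"tz":0,"spin":0}]'
python3 - <<'E'
from station import r,vision
from h import *
p=vision.snapshot("side")
cv2.imwrite(f"pics/side4.png",cv2.resize(p["color"][140:220,270:350,::-1],None,fx=7,fy=7,interpolation=2))
E
```

```text
t: 6.1
eef_pos: [511.5, 59.9, 87.0]
ee_rot: [-1.217, 1.204, 1.217]
ft_force: [0.1, 0.2, 0.6]
grip_width: 0.002
```

View pics/side4.png

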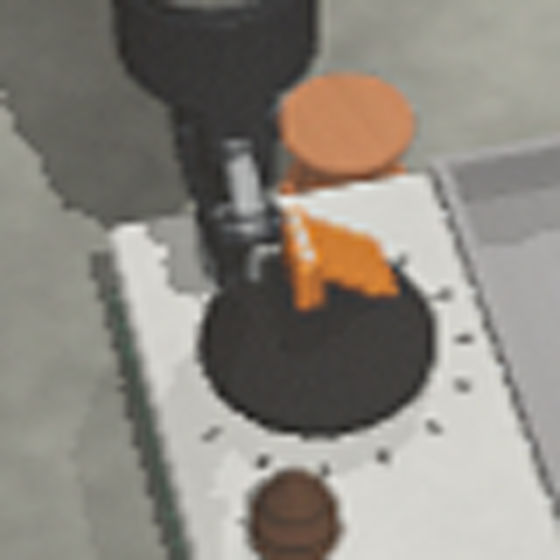

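```bash
python3 -m inch '[{"claw":255,"tx":4,"ty":0,"tz":0,"spin":0},{"claw":255,"tx":3,"ty":0,"tz":0,"spin":0},{"claw":255,"tx":0,"ty":0,"tz":0,"spin":0},{"claw":255,"tx":0,"ty":0,"tz":0,"spin":0}]'
python3 -m inch '[{"claw":255,"tx":2,"ty":0,"tz":0,"spin":0},{"claw":255,"tx":0,"ty":0,"tz":0,"spin":0},{"claw":255,"tx":0,"ty":0,"tz":0,"spin":0}]'
python3 -m inch '[{"claw":255,"tx":2,"ty":0,"tz":0,"spin":0},{"claw":255,"tx":0,"ty":0,"tz":0,"spin":0},{"claw":255,"tx":0,"ty":0,"tz":0,"spin":0}]'
python3 -m inch '[{"claw":255,"tx":2,"ty":0,"tz":0,"spin":0},{"claw":255,"tx":0,"ty":0,"tz":0,"spin":0},{"claw":255,"tx":0,"ty":0,"tz":0,"spin":0}]'
python3 - <<'E'
from station import r,vision
from h import *
p=vision.snapshot("side")
cv2.imwrite(f"pics/side5.png",cv2.resize(p["color"][140:220,270:350,::-1],None,fx=7,fy=7,interpolation=2))
E
```

```text
t: 6.48
eef_pos: [518.6, 60.3, 86.9]
ee_rot: [-1.218, 1.203, 1.217]
ft_force: [-0.0, -0.2, -0.8]
grip_width: 0.002
t: 6.73
eef_pos: [520.2, 60.2, 86.6]
ee_rot: [-1.218, 1.204, 1.218]
ft_force: [-0.1, -0.2, 0.6]
grip_width: 0.001
t: 6.98
eef_pos: [522.2, 60.2, 86.6]
ee_rot: [-1.218, 1.204, 1.218]
ft_force: [0.4, 0.3, -0.2]
grip_width: 0.001
t: 7.23
eef_pos: [524.2, 60.2, 86.6]
ee_rot: [-1.218, 1.204, 1.218]
ft_force: [0.2, -0.5, -0.1]
grip_width: -0.001
```

View pics/side5.png

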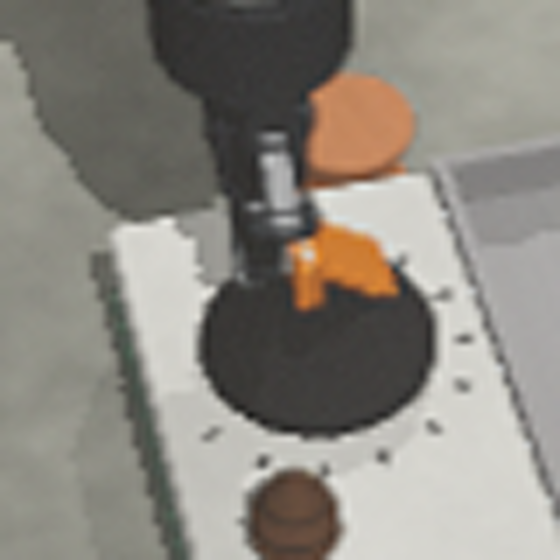

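```bash
for i in 1; do python3 -m inch '[{"claw":255,"tx":1.5,"ty":0,"tz":0,"spin":0},{"claw":255,"tx":0,"ty":0,"tz":0,"spin":0},{"claw":255,"tx":0,"ty":0,"tz":0,"spin":0}]'; done
python3 -m inch '[{"claw":255,"tx":1.5,"ty":0,"tz":0,"spin":0},{"claw":255,"tx":0,"ty":0,"tz":0,"spin":0},{"claw":255,"tx":0,"ty":0,"tz":0,"spin":0}]'
python3 -m inch '[{"claw":255,"tx":1.5,"ty":0,"tz":0,"spin":0},{"claw":255,"tx":0,"ty":0,"tz":0,"spin":0},{"claw":255,"tx":0,"ty":0,"tz":0,"spin":0}]'
python3 - <<'E'
from station import r,vision
from h import *
p=vision.snapshot("side")
cv2.imwrite(f"pics/side6.png",cv2.resize(p["color"][140:220,270:350,::-1],None,fx=7,fy=7,interpolation=2))
E
```

```text
t: 7.53
eef_pos: [525.7, 60.2, 86.6]
ee_rot: [-1.218, 1.204, 1.218]
ft_force: [-0.5, -1.0, -0.1]
grip_width: 0.0
t: 7.78
eef_pos: [526.8, 60.4, 86.6]
ee_rot: [-1.218, 1.204, 1.218]
ft_force: [-2.5, -0.0, 0.8]
grip_width: -0.001
t: 8.03
eef_pos: [528.2, 60.5, 86.5]
ee_rot: [-1.218, 1.204, 1.219]
ft_force: [-4.2, 1.0, 1.2]
grip_width: 0.001
```

View pics/side6.png

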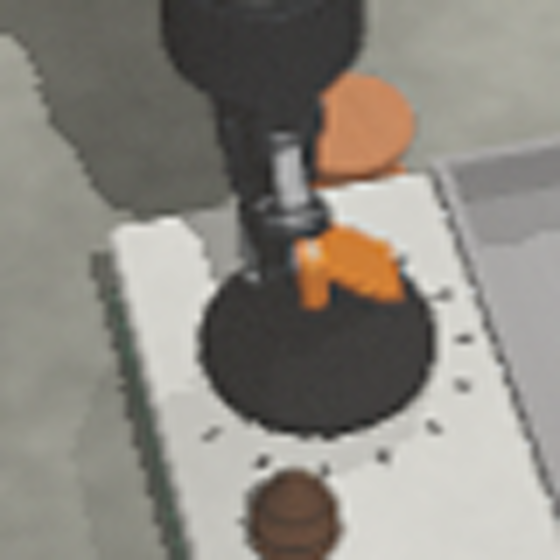

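```bash
cat > traj.py <<'E'
from station import r
from h import *
import sys
C=np.array([540.3,29.0]);Y=1.7
def pose(th,d=14,rho=28,lead=4):
    a=np.radians(Y-th);v=np.array([[np.cos(a),-np.sin(a)],[np.sin(a),np.cos(a)]])@[-d,rho]
    return np.r_[C+v, 180+Y-th-lead]
def now():
    s=r.get_state();M=R.from_rotvec(s['ee_rot']).as_matrix()
    return np.r_[s["eef_pos"][:2],np.degrees(np.arctan2(M[1,1],M[0,1]))%360],s
if __name__=="__main__":
    n,s=now();print("now",n.round(1),"z",s["eef_pos"][2].round(1),"F",s["ft_force"].round(1),"q",s["joint_pos"].round(2))
    ths=[float(a) for a in sys.argv[1:]]
    p=n
    for t in ths:
        q=pose(t);print(t,q.round(1),"delta",(q-p).round(1));p=q
E
python3 traj.py 9 12 15 18 21 24 27 30 33 36 39 42 45
```

```text
now [528.3  60.5 180.7] z 86.5 F [-3.5  1.3  0.6] q [ 0.29  0.56 -0.7   1.92  0.47  0.84  0.92]
9.0 [530.   58.6 168.7] delta [  1.7  -2.  -12. ]
12.0 [531.5  59.1 165.7] delta [ 1.6  0.5 -3. ]
15.0 [533.1  59.5 162.7] delta [ 1.6  0.4 -3. ]
18.0 [534.7  59.8 159.7] delta [ 1.6  0.3 -3. ]
21.0 [536.3  60.1 156.7] delta [ 1.6  0.2 -3. ]
24.0 [538.   60.2 153.7] delta [ 1.6  0.2 -3. ]
27.0 [539.6  60.3 150.7] delta [ 1.6  0.1 -3. ]
30.0 [541.2  60.3 147.7] delta [ 1.6 -0.  -3. ]
33.0 [542.9  60.2 144.7] delta [ 1.6 -0.1 -3. ]
36.0 [544.5  60.  141.7] delta [ 1.6 -0.2 -3. ]
39.0 [546.1  59.8 138.7] delta [ 1.6 -0.3 -3. ]
42.0 [547.7  59.4 135.7] delta [ 1.6 -0.3 -3. ]
45.0 [549.3  59.  132.7] delta [ 1.6 -0.4 -3. ]
```

```bash
python3 -m inch '[{"claw":255,"tx":0.2,"ty":-0.5,"tz":0,"spin":-4},{"claw":255,"tx":0.5,"ty":-0.5,"tz":0,"spin":-4},{"claw":255,"tx":0.8,"ty":-0.7,"tz":0,"spin":-4},{"claw":255,"tx":1.6,"ty":0.5,"tz":0,"spin":-3},{"claw":255,"tx":1.6,"ty":0.4,"tz":0,"spin":-3},{"claw":255,"tx":1.6,"ty":0.3,"tz":0,"spin":-3},{"claw":255,"tx":1.6,"ty":0.2,"tz":0,"spin":-3},{"claw":255,"tx":1.6,"ty":0.2,"tz":0,"spin":-3},{"claw":255,"tx":0,"ty":0,"tz":0,"spin":0},{"claw":255,"tx":0,"ty":0,"tz":0,"spin":0}]'
python3 traj.py 24
python3 - <<'E'
from station import r,vision
from h import *
p=vision.snapshot("side")
cv2.imwrite(f"pics/side7.png",cv2.resize(p["color"][140:220,270:350,::-1],None,fx=7,fy=7,interpolation=2))
E
```

```text
t: 8.92
eef_pos: [538.6, 60.0, 86.7]
ee_rot: [-0.866, 1.391, 0.865]
ft_force: [0.7, 0.8, 1.0]
grip_width: -0.002
now [538.6  60.  153.8] z 86.7 F [0.7 0.8 1. ] q [ 0.2   0.54 -0.57  1.9   0.39  0.81  0.54]
24.0 [538.   60.2 153.7] delta [-0.6  0.2 -0.1]
```

View pics/side7.png

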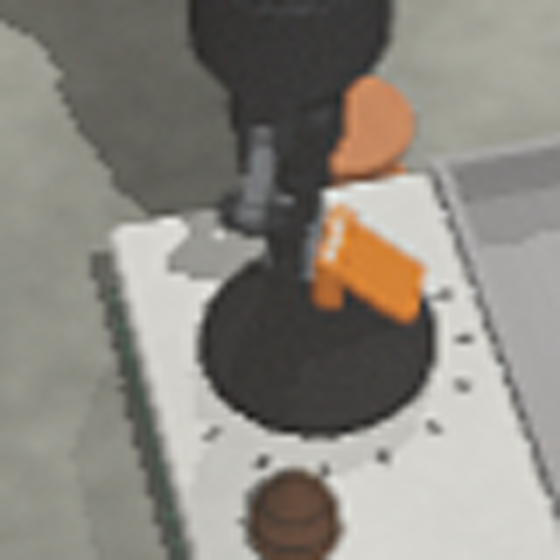

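```bash
cat > ang.py <<'E'
from station import vision
from traj import *
def est(name,cams=("side","top")):
    for n in cams:
        s=vision.snapshot(n); h=cv2.cvtColor(s["color"],cv2.COLOR_RGB2HSV)
        org=((h[...,0]>7)&(h[...,0]<22)&(h[...,1]>190)&(h[...,2]>120)).astype(np.uint8)
        c0=proj(s,np.r_[C,90.])[0]; yy,xx=np.mgrid[0:400,0:640]
        org[(xx-c0[0])**2+(yy-c0[1])**2>26**2]=0
        best=[]
        for th in np.arange(-4,130,1.0):
            a=np.radians(Y-th);Rm=np.array([[np.cos(a),-np.sin(a)],[np.sin(a),np.cos(a)]])
            L=[(-5,13,79),(-5,47,79),(-5,13,103),(-5,47,103),(30,13,79),(30,47,79)]
            P=np.array([np.r_[C+Rm@[x,y],z] for x,y,z in L])
            for dx in (-2,-1,0,1,2):
              for dy in (-2,-1,0,1,2):
                hull=cv2.convexHull(np.round((proj(s,P)+[dx,dy])*16).astype(np.int32))
                m=np.zeros((400,640),np.uint8);cv2.fillConvexPoly(m,hull,1,shift=4)
                best.append(((m&org).sum()/(m|org).sum(),th,dx,dy))
        best.sort(reverse=True)
        print(n,"orange px",org.sum(),[(round(float(b[0]),2),)+b[1:] for b in best[:4]])
        v,u=int(c0[1]),int(c0[0])
        cv2.imwrite(f"pics/{name}_{n}.png",cv2.resize(s["color"][v-40:v+40,u-45:u+45,::-1],None,fx=7,fy=7,interpolation=2))
if __name__=="__main__":
    est(sys.argv[1],sys.argv[2:] or ("side",))
E
python3 ang.py a24; python3 - <<'E'
E
python3 traj.py 24 27 30 33 36 39 42 45 48 51 54 57 60 63 66 69 72 75 78 81 84
```

```text
side orange px 37 [(0.2, np.float64(22.0), 2, 2), (0.2, np.float64(22.0), 2, 1), (0.2, np.float64(23.0), 2, 2), (0.2, np.float64(23.0), 2, 1)]
now [538.4  60.1 153.8] z 86.7 F [-1.3  0.6  1.1] q [ 0.2   0.54 -0.57  1.9   0.39  0.81  0.54]
24.0 [538.   60.2 153.7] delta [-0.4  0.1 -0.1]
27.0 [539.6  60.3 150.7] delta [ 1.6  0.1 -3. ]
30.0 [541.2  60.3 147.7] delta [ 1.6 -0.  -3. ]
33.0 [542.9  60.2 144.7] delta [ 1.6 -0.1 -3. ]
36.0 [544.5  60.  141.7] delta [ 1.6 -0.2 -3. ]
39.0 [546.1  59.8 138.7] delta [ 1.6 -0.3 -3. ]
42.0 [547.7  59.4 135.7] delta [ 1.6 -0.3 -3. ]
45.0 [549.3  59.  132.7] delta [ 1.6 -0.4 -3. ]
48.0 [550.9  58.5 129.7] delta [ 1.6 -0.5 -3. ]
51.0 [552.4  57.9 126.7] delta [ 1.5 -0.6 -3. ]
54.0 [553.9  57.2 123.7] delta [ 1.5 -0.7 -3. ]
57.0 [555.4  56.4 120.7] delta [ 1.5 -0.8 -3. ]
60.0 [556.8  55.6 117.7] delta [ 1.4 -0.8 -3. ]
63.0 [558.1  54.7 114.7] delta [ 1.4 -0.9 -3. ]
66.0 [559.5  53.8 111.7] delta [ 1.3 -1.  -3. ]
69.0 [560.7  52.7 108.7] delta [ 1.3 -1.  -3. ]
72.0 [561.9  51.6 105.7] delta [ 1.2 -1.1 -3. ]
75.0 [563.1  50.5 102.7] delta [ 1.2 -1.2 -3. ]
78.0 [564.2  49.2  99.7] delta [ 1.1 -1.2 -3. ]
81.0 [565.2  48.   96.7] delta [ 1.  -1.3 -3. ]
84.0 [566.2  46.6  93.7] delta [ 1.  -1.3 -3. ]
```

```bash
sed -i 's/\[...,1\]>190/[...,1]>150/' ang.py
python3 -m inch '[{"claw":255,"tx":1.4,"ty":0.1,"tz":0,"spin":-3},{"claw":255,"tx":1.6,"ty":0,"tz":0,"spin":-3},{"claw":255,"tx":1.6,"ty":-0.1,"tz":0,"spin":-3},{"claw":255,"tx":1.6,"ty":-0.2,"tz":0,"spin":-3},{"claw":255,"tx":1.6,"ty":-0.3,"tz":0,"spin":-3},{"claw":255,"tx":0,"ty":0,"tz":0,"spin":0},{"claw":255,"tx":0,"ty":0,"tz":0,"spin":0}]'
python3 traj.py 39;python3 ang.py a48 side top
```

```text
t: 9.6
eef_pos: [546.2, 59.4, 86.7]
ee_rot: [-0.665, 1.466, 0.665]
ft_force: [0.0, -0.6, 0.1]
grip_width: -0.002
now [546.2  59.4 138.8] z 86.7 F [ 0.  -0.6  0.1] q [ 0.16  0.53 -0.5   1.89  0.35  0.81  0.32]
39.0 [546.1  59.8 138.7] delta [-0.1  0.3 -0.1]
side orange px 148 [(0.73, np.float64(50.0), 2, 0), (0.73, np.float64(50.0), 1, 1), (0.72, np.float64(51.0), 1, 1), (0.72, np.float64(48.0), 2, 1)]
top orange px 0 [(0.0, np.float64(129.0), 2, 2), (0.0, np.float64(129.0), 2, 1), (0.0, np.float64(129.0), 2, 0), (0.0, np.float64(129.0), 2, -1)]
```

View pics/a48_side.png

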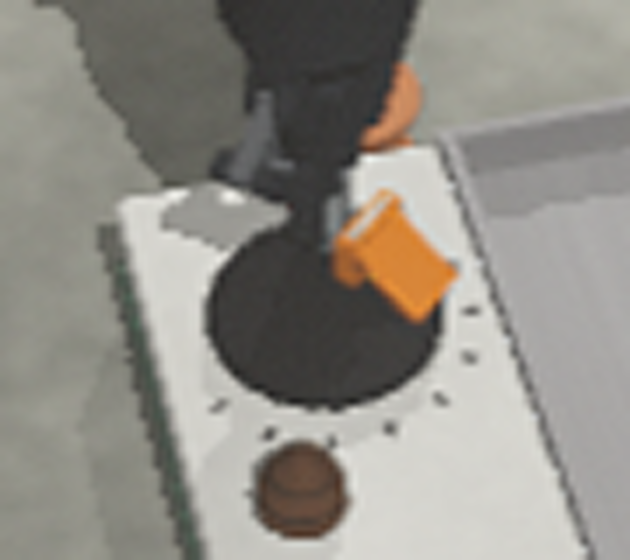

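View pics/a48_top.png

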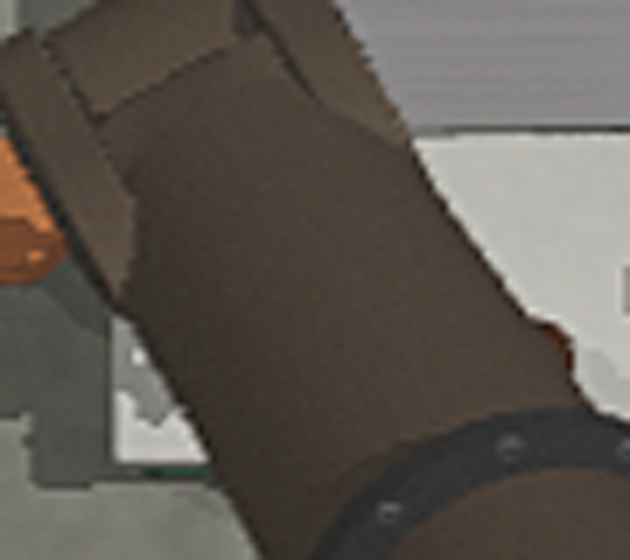

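The dial is on click 2 (about 48–50° by the side camera, lug at crop (400,260)), and the finger trails it. I push on to click 3.

```bash
python3 -m inch '[{"claw":255,"tx":1.6,"ty":-0.1,"tz":0,"spin":-3},{"claw":255,"tx":1.6,"ty":-0.4,"tz":0,"spin":-3},{"claw":255,"tx":1.6,"ty":-0.5,"tz":0,"spin":-3},{"claw":255,"tx":1.5,"ty":-0.6,"tz":0,"spin":-3},{"claw":255,"tx":1.5,"ty":-0.7,"tz":0,"spin":-3},{"claw":255,"tx":1.5,"ty":-0.8,"tz":0,"spin":-3},{"claw":255,"tx":0,"ty":0,"tz":0,"spin":0},{"claw":255,"tx":0,"ty":0,"tz":0,"spin":0}]'
python3 traj.py 57;python3 ang.py a57 side
```

```text
t: 10.37
eef_pos: [555.1, 56.8, 86.6]
ee_rot: [-0.422, 1.529, 0.422]
ft_force: [-0.6, 1.1, -0.0]
grip_width: 0.002
now [555.1  56.8 120.8] z 86.6 F [-0.6  1.1 -0. ] q [ 0.1   0.53 -0.42  1.87  0.29  0.8   0.07]
57.0 [555.4  56.4 120.7] delta [ 0.2 -0.3 -0.1]
side orange px 153 [(0.72, np.float64(57.0), 2, 1), (0.72, np.float64(56.0), 2, 1), (0.72, np.float64(50.0), 2, 2), (0.71, np.float64(51.0), 2, 2)]
```

View pics/a57_side.png

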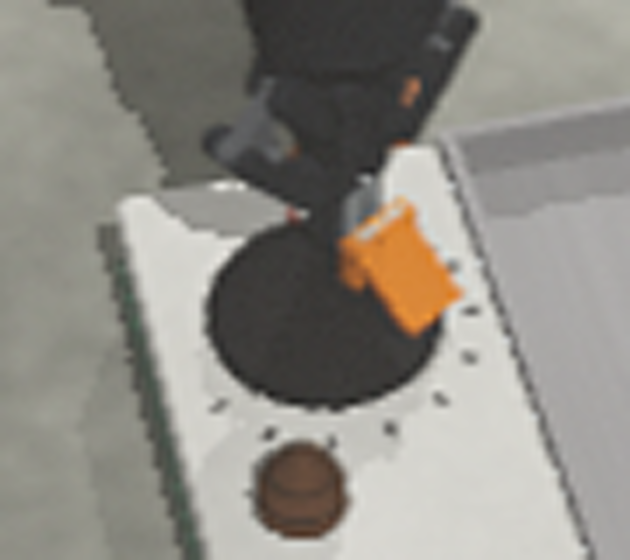

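```bash
python3 -m inch '[{"claw":255,"tx":1.5,"ty":-0.9,"tz":0,"spin":-3},{"claw":255,"tx":0.7,"ty":-0.5,"tz":0,"spin":-1.5},{"claw":255,"tx":0.7,"ty":-0.5,"tz":0,"spin":-1.5},{"claw":255,"tx":0,"ty":0,"tz":0,"spin":0},{"claw":255,"tx":0,"ty":0,"tz":0,"spin":0}]'
python3 traj.py 63 66;python3 ang.py a63 side
```

```text
t: 10.83
eef_pos: [558.2, 54.4, 86.6]
ee_rot: [-0.339, 1.544, 0.338]
ft_force: [-0.4, -0.4, -0.3]
grip_width: 0.002
now [558.2  54.4 114.7] z 86.6 F [-0.4 -0.4 -0.3] q [ 0.09  0.53 -0.39  1.87  0.27  0.8  -0.01]
63.0 [558.1  54.7 114.7] delta [-0.   0.3 -0. ]
66.0 [559.5  53.8 111.7] delta [ 1.3 -1.  -3. ]
side orange px 156 [(0.72, np.float64(70.0), 2, 1), (0.71, np.float64(67.0), 1, 2), (0.71, np.float64(65.0), 2, 2), (0.71, np.float64(65.0), 1, 2)]
```

View pics/a63_side.png

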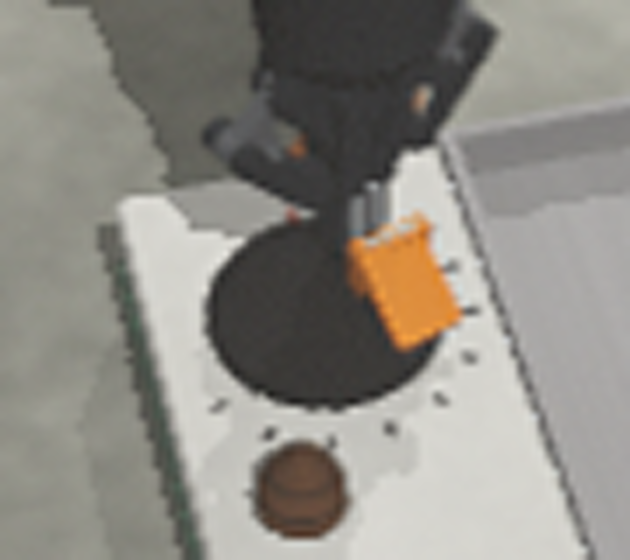

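Force is back to zero and the lug has snapped on to about 70°, so this is click 3, with a gap to the finger. Now for the last crest at 84°, slowly.

```bash
python3 -m inch '[{"claw":255,"tx":1.3,"ty":-0.7,"tz":0,"spin":-3},{"claw":255,"tx":1.3,"ty":-1,"tz":0,"spin":-3},{"claw":255,"tx":1.2,"ty":-1.1,"tz":0,"spin":-3},{"claw":255,"tx":1.2,"ty":-1.2,"tz":0,"spin":-3},{"claw":255,"tx":1.1,"ty":-1.2,"tz":0,"spin":-3},{"claw":255,"tx":0,"ty":0,"tz":0,"spin":0},{"claw":255,"tx":0,"ty":0,"tz":0,"spin":0}]'
python3 traj.py 78 80 82 83 84 85 86 87 88;python3 ang.py a78 side
```

```text
t: 11.47
eef_pos: [563.9, 50.1, 86.6]
ee_rot: [-0.134, 1.567, 0.135]
ft_force: [-1.1, 2.7, 0.7]
grip_width: 0.001
now [563.9  50.1  99.8] z 86.6 F [-1.1  2.7  0.7] q [ 0.05  0.53 -0.32  1.86  0.22  0.8  -0.22]
78.0 [564.2  49.2  99.7] delta [ 0.3 -0.9 -0.1]
80.0 [564.9  48.4  97.7] delta [ 0.7 -0.8 -2. ]
82.0 [565.5  47.5  95.7] delta [ 0.7 -0.9 -2. ]
83.0 [565.9  47.1  94.7] delta [ 0.3 -0.4 -1. ]
84.0 [566.2  46.6  93.7] delta [ 0.3 -0.4 -1. ]
85.0 [566.5  46.2  92.7] delta [ 0.3 -0.5 -1. ]
86.0 [566.8  45.7  91.7] delta [ 0.3 -0.5 -1. ]
87.0 [567.1  45.2  90.7] delta [ 0.3 -0.5 -1. ]
88.0 [567.3  44.8  89.7] delta [ 0.3 -0.5 -1. ]
side orange px 160 [(0.72, np.float64(88.0), 0, 0), (0.72, np.float64(87.0), 1, 0), (0.72, np.float64(77.0), 2, 1), (0.71, np.float64(97.0), 1, -1)]
```

View pics/a78_side.png

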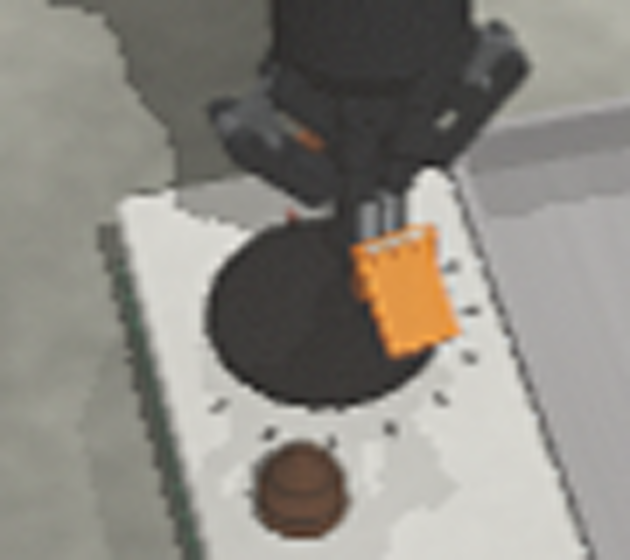

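```bash
python3 -m inch '[{"claw":255,"tx":0.5,"ty":-0.7,"tz":0,"spin":-1.5},{"claw":255,"tx":0,"ty":0,"tz":0,"spin":0},{"claw":255,"tx":0,"ty":0,"tz":0,"spin":0}]'
python3 -m inch '[{"claw":255,"tx":0.5,"ty":-0.7,"tz":0,"spin":-1.5},{"claw":255,"tx":0,"ty":0,"tz":0,"spin":0},{"claw":255,"tx":0,"ty":0,"tz":0,"spin":0}]'
python3 traj.py 81 82.5;python3 ang.py a81 side
```

```text
t: 11.77
eef_pos: [564.9, 48.1, 86.6]
ee_rot: [-0.112, 1.568, 0.111]
ft_force: [0.3, -1.0, 0.6]
grip_width: 0.003
t: 12.02
eef_pos: [565.3, 47.5, 86.6]
ee_rot: [-0.091, 1.569, 0.091]
ft_force: [-0.4, -0.2, -0.9]
grip_width: 0.0
now [565.3  47.5  96.6] z 86.6 F [-0.4 -0.2 -0.9] q [ 0.04  0.52 -0.31  1.85  0.21  0.79 -0.26]
81.0 [565.2  48.   96.7] delta [-0.1  0.4  0.1]
82.5 [565.7  47.3  95.2] delta [ 0.5 -0.7 -1.5]
side orange px 165 [(0.77, np.float64(105.0), 1, 0), (0.77, np.float64(105.0), 0, 0), (0.76, np.float64(106.0), 1, 0), (0.76, np.float64(106.0), 0, 0)]
```

View pics/a81_side.png

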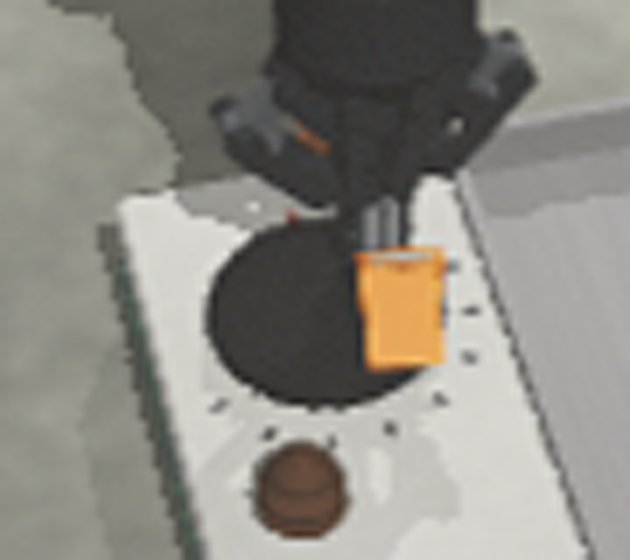

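Force dropped to zero and the lug jumped ahead, to about 96° (click 4). I back the finger off, lift, and retreat so the top camera can check it.

```bash
python3 -m inch '[{"claw":255,"tx":0,"ty":6,"tz":0,"spin":0},{"claw":255,"tx":0,"ty":6,"tz":0,"spin":0},{"claw":255,"tx":0,"ty":0,"tz":25,"spin":0},{"claw":255,"tx":0,"ty":0,"tz":35,"spin":0},{"claw":255,"tx":0,"ty":0,"tz":35,"spin":0},{"claw":255,"tx":-25,"ty":25,"tz":25,"spin":0},{"claw":255,"tx":-25,"ty":30,"tz":0,"spin":0},{"claw":255,"tx":-25,"ty":30,"tz":0,"spin":0},{"claw":255,"tx":-25,"ty":30,"tz":0,"spin":0},{"claw":255,"tx":-20,"ty":30,"tz":0,"spin":0},{"claw":255,"tx":-20,"ty":30,"tz":0,"spin":0},{"claw":255,"tx":0,"ty":35,"tz":0,"spin":0},{"claw":255,"tx":0,"ty":35,"tz":0,"spin":0},{"claw":255,"tx":0,"ty":0,"tz":0,"spin":0},{"claw":255,"tx":0,"ty":0,"tz":0,"spin":0}]'
python3 ang.py end side top
python3 - <<'E'
from station import vision
from h import *
s=vision.snapshot("top"); P=cloud(s)
for n in("side","top"):
    s=vision.snapshot(n)
    cv2.imwrite(f"pics/{n}_end.png",s["color"][:,:,::-1])
E
```

```text
t: 13.32
eef_pos: [424.9, 307.0, 205.7]
ee_rot: [-0.094, 1.569, 0.096]
ft_force: [0.4, -0.8, 0.0]
grip_width: 0.003
side orange px 161 [(0.73, np.float64(105.0), 1, 0), (0.73, np.float64(105.0), 1, -1), (0.73, np.float64(105.0), 0, 0), (0.73, np.float64(105.0), 0, -1)]
top orange px 128 [(0.67, np.float64(90.0), 2, 0), (0.66, np.float64(101.0), 0, 0), (0.66, np.float64(115.0), -1, -2), (0.66, np.float64(94.0), 2, 0)]
```

View pics/end_top.png

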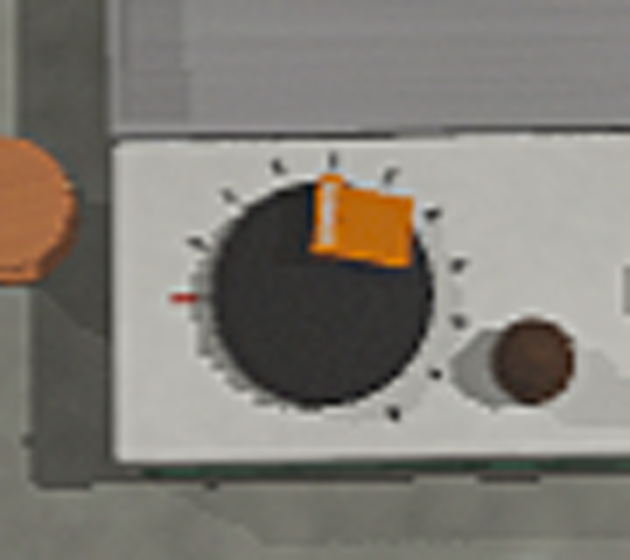

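View pics/side_end.png

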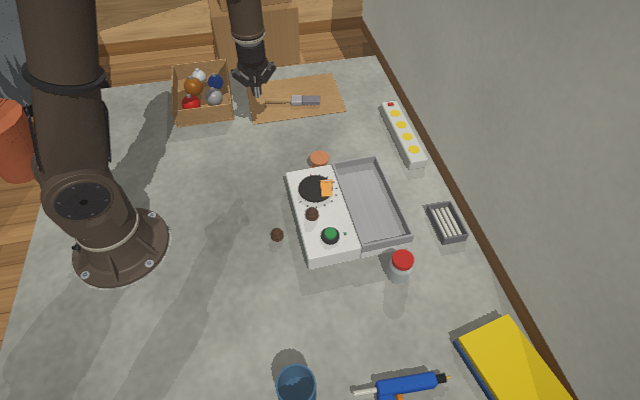

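View pics/top_end.png

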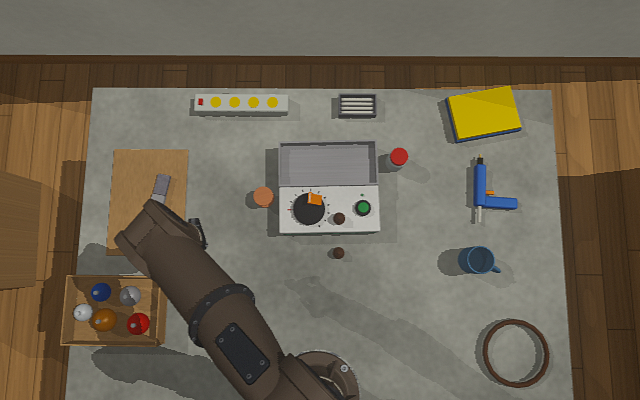

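The top crop shows the lug's face lined up with the fourth tick after the red one (crop 333,160). The button is up, nothing else has moved, and the hand is 200 mm above the table at the left.

```bash
python3 -c "
from station import r
s=r.get_state();print(s['t'],s['ft_force'],abs(s['dq']).max());print(r.sign_off())"
```

```text
13.5667 [-0.56471519 -0.68041816  0.2584118 ] 0.004634917856669779
the job is handed in; nothing more can be done
None
```

I switched the glue pan on first, then pushed the dial round to its fourth click. I handed the job in at about 13.6 s, and no verdict was reported.

- **Button:** I pressed it with the closed fingertips until it stopped moving at about 18 N, roughly 6 mm below first contact. The dial had not been touched at that point.
- **Dial:** I pushed the orange lug round over four crests, going slowly on the last one. When it snapped over, the push force dropped to zero, and I backed the finger off, lifted it and moved it away.
- **Final checks:** In the top picture the lug's face lines up with the fourth tick after the red one. The green button is up, the other things look to be where they started, and the wrist force was within about 1 N of zero with the arm at rest.
- **Disagreement:** My automatic outline fit for the dial angle was unreliable at the end. The side camera gave 105°, and the top camera's best fits ranged from 90° to 115°. I relied on the tick marks and the edge slope instead, which fit 96°, the fourth click. The other two rests nearby, 72° and 120°, do not match the picture.

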